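# Lift the hot lid off the dip pot

### The arm

A 6-joint arm with a two-finger parallel gripper is mounted at the origin on a cart in front of the work surface, level with it; the furniture and walls round the work are solid. World frame = base frame: x ahead of the robot, y to its left, z up, the work surface at z = 0. Lengths are in m, angles in degrees, forces in N, time in s.
With the tool pointing down it reaches from about 0.3 to 0.85 m from the base axis. Payload 4.2 kg.
Tool frame: the origin (TCP) lies at the very end of the fingers, on their centre line; the grasp point (between the pads) lies behind it (pinch_z is the z of the grasp point in the tool frame, in m); z points along the fingers, y is the line along which they close (so a half turn about z gives the same grasp; the last joint's range is limited). The gripper opens to 91 mm and grips with 3 to 60 N. Pads are 32 mm wide; open, the fingers measure 118 mm over their backs; the gripper's body (76 mm by 178 mm) begins 60 mm behind the grasp point.
Start: joints at [-74.485, 18.312, 89.639, -0, 72.044, -1.146], TCP at [0.165, -0.551, 0.214] pointing down, gripper open.
Joint ranges: [-177.97, 177.97], [-48.28, 115.42], [12.27, 149.76], [-77.06, 257.06], [2.81, 150.46], [-146.56, 146.56]. Speed limits (degrees/s): [147.25, 147.25, 180, 180, 180, 180].

### API

Orientations are given as a 3x3 rotation matrix whose columns are the frame's x, y, z axes.
In Python, from plant import movep, move_l, move_j, let_go, clamp, wait, ik, snapshot, PlanningError, close_job, current_time, current_q, current_joint_vel, current_joint_torque, current_tcp_pos, current_tool_rot, current_wrist_force, current_ft_torque, current_finger_gap, current_grasp_force, pinch_z gives the robot as it stands. Calls block until the motion is done:
- movep(position, orientation): joint-space move of the TCP to a pose.
- move_l(position, attitude=None, speed=0.15): straight line of the TCP; attitude=None keeps the orientation; speed is the mean speed in m/s.
- move_j(angles): joint-space move.
- let_go() and clamp(): open the fingers fully, or close them until they stop; the grip force is fixed at half the most.
- wait(seconds).
- ik(position, orientation): joint angles nearest the present ones, or None.
- snapshot(name): name is "scene" or "side" or "wrist"; returns a dict with "pixels" (480x640x3 uint8, red, green, blue), "K" (3x3 intrinsics, pixels), "R" (3x3) and "t" (3): a world point X has camera coordinates R X + t; the wrist camera has in their place "mount" (4x4, takes a point from camera to tool coordinates, whose origin is the TCP and whose axes are the flange's). Camera axes: x right, y down, z forward; pixel columns grow to the right and rows downward; lengths in m; the calibration is good to about 2 mm. A picture is of the moment at which its call begins: read the wrist's pose just before it. There is no depth.
A pose or a line that the arm cannot do raises PlanningError and nothing moves.
- close_job(): hands the job in; it is judged then, once.
Readings, each from a call of its own:
- current_time(): time.
- current_q(): joint angles.
- current_joint_vel(): joint speeds.
- current_joint_torque(): joint torques, N m.
- current_tcp_pos(): TCP position.
- current_tool_rot(): TCP orientation.
- current_wrist_force(): force on the tool from outside, world axes, zero at the start.
- current_ft_torque(): the same for the moment, N m.
- current_finger_gap(): finger opening in m.
- current_grasp_force(): force on a finger pad.
Only numpy, scipy, OpenCV 4.12 (cv2) and the standard library are available. Lean on these libraries where they do the work, as an engineer would, in place of code of your own. Each camera call takes 0.05 s, during which the arm holds its last target. There are 200 camera calls.

### The job

The lid of the heated dip pot is hot: take the two-pronged lifter from its holder, hook it under the lid's loop, find by feel the point where the unevenly weighted lid balances, and carry the lid level (never tipped by more than about five degrees) to the cooling ring, where you set it down gently so that it sits flat with its lip inside the ring. Then unhook the lifter and hang it back upright in its holder. Do not touch the lid with the gripper, do not press the lifter on the lid, pot or ring with more than 20 N, and leave the things standing around where they are.

Things in the scene. Friction and masses are not known exactly. Their poses are not given: they have to be found in the camera images.
- dip_pot: Fixed round heated pot, steel, 140 mm outside diameter, 60 mm high, with an open well of 124 mm diameter, a black foot 152 mm wide and a 46 mm high dial box at its -x side reaching 92 mm out from its axis. Origin: centre of its underside on the bench.
- pot_seat (a point): Centre of the pot's rim plane, 60 mm above its origin; the lid's origin lies here while it is on the pot.
- lid: Hot loose aluminium lid on the pot, 0.48 to 0.56 kg: disc 136 mm wide, 8 mm thick, with a tapered lip of 116 mm diameter reaching 7 mm below it (4 mm play all round in well and ring). Origin: centre of the disc's underside, z up. Its filling is uneven: the balance point lies up to 28 mm from the middle, along the lid's y axis, to either side, and differs each time.
- loop_mid (a point): Middle of the underside of the lid's loop handle, 32 mm above the lid's origin, 24 above the disc, some 27 above the centre of mass. The loop is 8 mm round bar: straight along the lid's y axis for 41 mm either way, legs at 46 mm. Raised a few mm off its balance point, the lid's light side rises while the heavy side stays down; dragging along the loaded bar tips it too: ease off to shift.
- cooling_ring: Fixed dark steel ring on three legs, 140 mm outside and 124 mm inside diameter, 40 mm high. Origin: centre of its underside on the bench.
- ring_seat (a point): Centre of the ring's top plane, 40 mm above the bench; the lid's origin belongs here.
- lifter: Loose lid lifter, 0.14 kg, hanging upright in the holder, z up its handle. Origin: on the handle's axis, on top of the prongs, where the loop bar shall rest. Two prongs of 7 mm round bar, centres at y = -4.5 and +4.5 mm, run along x from -24 mm to upturned tips at x = +16 mm (tips end 6 mm above the origin, x = +19.5 mm); their undersides lie 7 mm below it.
- lifter_collar (a point): Centre of the underside of the lifter's round collar (34 mm wide, 5 mm thick), 80 mm above the lifter's origin. The 8 mm shank rises from the prongs' back end (x = -24 mm) to z = 40 mm, then bends to the handle's axis at z = 58 mm.
- lifter_grip (a point): Centre of the grip on the lifter's orange handle, 120 mm above the lifter's origin. The handle measures 26 mm along x, 18 mm along y, from z = 85 to 145 mm: grip it across its 18 mm.
- holder: Fixed grey stand: base plate 80 x 90 x 8 mm, a post at its -y side, and at the top a level fork of two arms along y, open towards +y, slot 16 mm wide for the shank; the collar rests on the arms. Lips at the ends (y = 22 to 26 mm) stand 4 mm above the arms: raise the lifter 8 mm or more, then take it out along +y (55 mm clears). Origin: on the bench below the collar's place.
- holder_seat (a point): Where the middle of the collar's underside belongs: on top of the fork arms, 105 mm above the bench.
- bolt_m16: Hex bolt standing on its head, 60 mm high, bystander.
- bolt_m12: Hex bolt standing on its head, 48 mm high, bystander.
- loupe: Folding loupe lying flat, 33x68x18 mm, bystander.
- v_block_a: Ground steel V-block, 55x50x40 mm, bystander.
Not all that is in view belongs to the job. Of the things that look like the lifter, the largest one is meant.

How it is judged:
By the outcome, as a careful person would: the job done as asked, in the order asked, and still so for the second after the job is handed in, with the robot touching nothing.
It also fails if it takes over 67 s, if anything falls off the work surface, if the arm or the gripper's body presses on something with over 40 N, if the wrist force passes 120 N, or if a joint passes its speed limit or range.

## Working session

There is one attempt and no reset: what is moved stays moved. The work goes in short steps, each a Python script; the robot and the scene stay as the last script left them, time stands still between calls to the robot, and variables do not carry over. Pictures are saved under pics/ and viewed, at most 10 in all, crops included, and the job is handed in when it is done.

```bash
mkdir -p pics; ls; python3 - <<'E'
from plant import *
import cv2, numpy as np
for n in ("scene","side"):
    s=snapshot(n); cv2.imwrite(f"pics/{n}0.png",s["pixels"][:,:,::-1])
    print(n,s["K"],s["R"],s["t"], "cam",-np.array(s["R"]).T@s["t"])
w=snapshot("wrist");print(w["K"],w["mount"]);cv2.imwrite("pics/wrist0.png",w["pixels"][:,:,::-1])
print(current_time(),pinch_z,current_tool_rot())
E
```

```text
pics
scene [[554.46934718   0.         323.54914955]
 [  0.         554.46934718 235.92514215]
 [  0.           0.           1.        ]] [[-0.51237517 -0.85875749 -0.0026957 ]
 [-0.37692888  0.22771183 -0.89781509]
 [ 0.77161927 -0.45900207 -0.44036439]] [0.37428803 0.24099065 0.77776544] cam [-0.31752658  0.62354217  0.55987421]
side [[480.92260292   0.         321.18623722]
 [  0.         480.92260292 242.38365629]
 [  0.           0.           1.        ]] [[-0.99965557 -0.01086221 -0.02389045]
 [ 0.01554139  0.48851668 -0.87241614]
 [ 0.02114725 -0.87248694 -0.4881796 ]] [0.51586725 0.04270484 1.10400286] cam [0.49167925 0.94796951 0.58853237]
[[429.74953634   0.         323.54819518]
 [  0.         429.74953634 237.82387802]
 [  0.           0.           1.        ]] [[ 6.90948544e-04 -9.56463020e-01 -2.91852727e-01  8.22323956e-02]
 [ 9.99999002e-01  1.02048789e-03 -9.76900488e-04 -6.65236384e-04]
 [ 1.23220136e-03 -2.91851761e-01  9.56462770e-01 -1.71024373e-01]
 [ 0.00000000e+00  0.00000000e+00  0.00000000e+00  1.00000000e+00]]
0.15 -0.0188 [[ 9.58018785e-01  2.86705204e-01 -3.65766567e-04]
 [ 2.86705437e-01 -9.58017961e-01  1.25679797e-03]
 [ 9.91957776e-06 -1.30890333e-03 -9.99999143e-01]]
```

View pics/scene0.png

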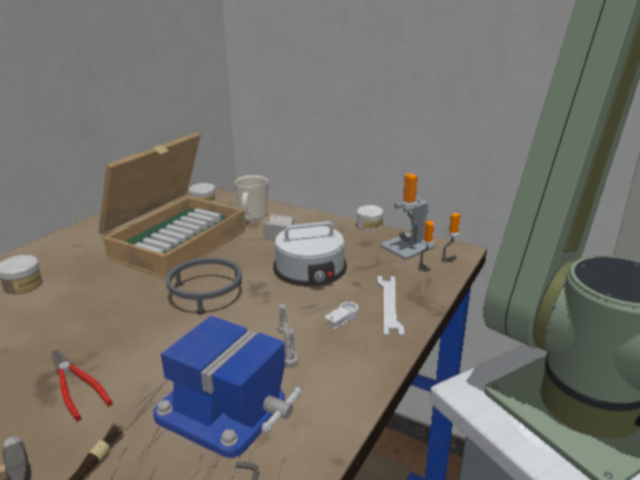

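View pics/side0.png

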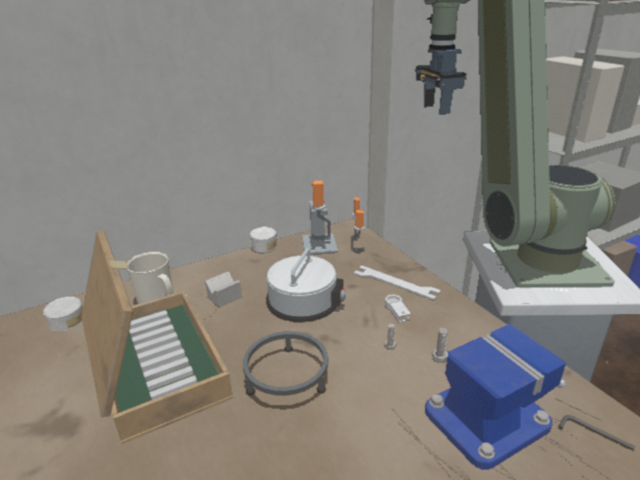

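Scene shows the pot with lid (310,250), ring (205,283), and three orange handles: (410,188) in the grey holder, (429,233) and (455,223) free and small. Side view has them at (318,194), (357,207), (360,219). The one in the holder is the largest, so it is the one meant. I'll confirm in an enlarged crop.

```bash
cat > v.py <<'E'
import cv2, numpy as np
from plant import *
def load(n,k):
    s=snapshot(n); return s
def ray(s,px):
    R,t=np.array(s["R"]),np.array(s["t"]); d=R.T@np.linalg.inv(s["K"])@np.array([px[0],px[1],1.]); return -R.T@t,d/np.linalg.norm(d)
def plane(s,px,z):
    c,d=ray(s,px); return c+d*(z-c[2])/d[2]
def tri(s1,p1,s2,p2):
    c1,d1=ray(s1,p1);c2,d2=ray(s2,p2)
    a=np.linalg.lstsq(np.c_[d1,-d2],c2-c1,rcond=None)[0]; A=c1+a[0]*d1;B=c2+a[1]*d2
    return (A+B)/2,np.linalg.norm(A-B)
def proj(s,X):
    p=np.array(s["K"])@(np.array(s["R"])@X+s["t"]); return p[:2]/p[2]
def wristcam(w,p,R):
    # make world->camera from mount
    T=np.eye(4);T[:3,:3]=R;T[:3,3]=p; M=np.linalg.inv(T@np.array(w["mount"])); w=dict(w);w["R"]=M[:3,:3];w["t"]=M[:3,3];return w
def orange(im):
    h=cv2.cvtColor(im,cv2.COLOR_RGB2HSV); m=cv2.inRange(h,(5,180,120),(18,255,255))
    n,l,st,c=cv2.connectedComponentsWithStats(m); return [(st[i],c[i]) for i in range(1,n) if st[i,4]>25],l
E
python3 - <<'E'
from v import *
S=snapshot("scene");D=snapshot("side")
o={}
for n,s in(("sc",S),("sd",D)):
    for st,c in orange(s["pixels"])[0]: print(n,st,c)
a=max(orange(S["pixels"])[0],key=lambda q:q[0][4])[1];b=max(orange(D["pixels"])[0],key=lambda q:q[0][4])[1]
print("grip",tri(S,a,D,b))
c1=cv2.resize(S["pixels"][160:280,360:480],(400,400),interpolation=cv2.INTER_CUBIC)
c2=cv2.resize(D["pixels"][170:290,260:380],(400,400),interpolation=cv2.INTER_CUBIC)
c3=cv2.resize(S["pixels"][205:295,260:360],(400,200*9//10*2//2*2 if 0 else 200),interpolation=cv2.INTER_CUBIC)
c3=cv2.resize(S["pixels"][210:260,260:360],(400,200),interpolation=cv2.INTER_CUBIC)
c4=cv2.resize(D["pixels"][240:290,255:355],(400,200),interpolation=cv2.INTER_CUBIC)
cv2.imwrite("pics/crop1.png",np.vstack([np.hstack([c1,c2]),np.hstack([c3,c4])])[:,:,::-1])
# ring: dark pixels in the region -> outer contour convex hull -> plane
for n,s,box in(("sc",S,(155,250,250,315)),("sd",D,(235,325,335,405))):
    x0,y0,x1,y1=box; g=cv2.cvtColor(s["pixels"],cv2.COLOR_RGB2HSV)[y0:y1,x0:x1]
    m=((g[:,:,2]<95)&(g[:,:,1]<100)).astype(np.uint8)
    ys,xs=np.nonzero(m); P=np.array([plane(s,(x+x0,y+y0),.037) for x,y in zip(xs,ys)])[:,:2]
    # robust circle
    best=None;rng=np.random.default_rng(0)
    c=np.median(P,0)
    for _ in range(30):
        r=np.linalg.norm(P-c,axis=1); k=abs(r-.066)<(.02 if _<15 else .008)
        Q=P[k];A=np.c_[2*Q,np.ones(len(Q))];x=np.linalg.lstsq(A,(Q**2).sum(1),rcond=None)[0]; c=x[:2]
    print("ring",n,c,np.sqrt(x[2]+c@c),k.sum(),len(P))
# lid: bright low-sat disc
for n,s,box in(("sc",S,(265,215,355,285)),("sd",D,(258,240,350,320))):
    x0,y0,x1,y1=box; g=cv2.cvtColor(s["pixels"],cv2.COLOR_RGB2HSV)[y0:y1,x0:x1]
    for th in (80,):
        m=((g[:,:,2]<th)&(g[:,:,1]<110)).astype(np.uint8)  # black foot
        ys,xs=np.nonzero(m);print("foot",n,len(xs),xs.min()+x0,xs.max()+x0,ys.max()+y0)
E
```

```text
sc [404 174  13  28 283] [409.86219081 187.40636042]
sc [450 214  10  18 136] [454.30147059 222.36029412]
sc [425 221   8  20 135] [428.43703704 230.54074074]Traceback (most recent call last):
  File "<stdin>", line 6, in <module>
ValueError: max() iterable argument is empty
```

```bash
sed -i 's/(5,180,120),(18,255,255)/(3,170,110),(20,255,255)/' v.py; cat > a.py <<'E'
from v import *
S=snapshot("scene");D=snapshot("side")
h=cv2.cvtColor(D["pixels"],cv2.COLOR_RGB2HSV);print(h[190:200:4,316:322:2].tolist())
o={}
for n,s in(("sc",S),("sd",D)):
    for st,c in orange(s["pixels"])[0]: print(n,st,c)
c1=cv2.resize(S["pixels"][160:280,360:480],(400,400),interpolation=cv2.INTER_CUBIC)
c2=cv2.resize(D["pixels"][170:290,260:380],(400,400),interpolation=cv2.INTER_CUBIC)
c3=cv2.resize(S["pixels"][210:260,260:360],(400,200),interpolation=cv2.INTER_CUBIC)
c4=cv2.resize(D["pixels"][240:290,255:355],(400,200),interpolation=cv2.INTER_CUBIC)
cv2.imwrite("pics/crop1.png",np.vstack([np.hstack([c1,c2]),np.hstack([c3,c4])])[:,:,::-1])
for n,s,box in(("sc",S,(155,250,250,315)),("sd",D,(235,325,335,405))):
    x0,y0,x1,y1=box; g=cv2.cvtColor(s["pixels"],cv2.COLOR_RGB2HSV)[y0:y1,x0:x1]
    m=((g[:,:,2]<95)&(g[:,:,1]<100)).astype(np.uint8)
    ys,xs=np.nonzero(m); P=np.array([plane(s,(x+x0,y+y0),.037) for x,y in zip(xs,ys)])[:,:2]
    c=np.median(P,0)
    for _ in range(30):
        r=np.linalg.norm(P-c,axis=1); k=abs(r-.066)<(.02 if _<15 else .008)
        Q=P[k];A=np.c_[2*Q,np.ones(len(Q))];x=np.linalg.lstsq(A,(Q**2).sum(1),rcond=None)[0]; c=x[:2]
    print("ring",n,c,np.sqrt(x[2]+c@c),k.sum(),len(P))
a=max(orange(S["pixels"])[0],key=lambda q:q[0][4])[1];b=max(orange(D["pixels"])[0],key=lambda q:q[0][4])[1]
print("grip",tri(S,a,D,b))
E
python3 a.py
```

```text
[[[12, 157, 164], [12, 157, 164], [12, 157, 164]], [[12, 160, 163], [12, 160, 161], [12, 158, 163]], [[12, 155, 164], [12, 157, 162], [12, 161, 163]]]
sc [404 174  13  28 299] [409.73578595 187.35117057]
sc [450 214  10  18 138] [454.28985507 222.38405797]
sc [425 221   8  21 141] [428.36170213 230.58156028]
ring sc [0.56069331 0.35974672] 0.06533418728633118 678 1015
ring sd [0.56968871 0.361075  ] 0.0660277820260764 704 1097Traceback (most recent call last):
  File "a.py", line 21, in <module>
    a=max(orange(S["pixels"])[0],key=lambda q:q[0][4])[1];b=max(orange(D["pixels"])[0],key=lambda q:q[0][4])[1]
                                                            ~~~^^^^^^^^^^^^^^^^^^^^^^^^^^^^^^^^^^^^^^^^^^^^^
ValueError: max() iterable argument is empty
```

View pics/crop1.png

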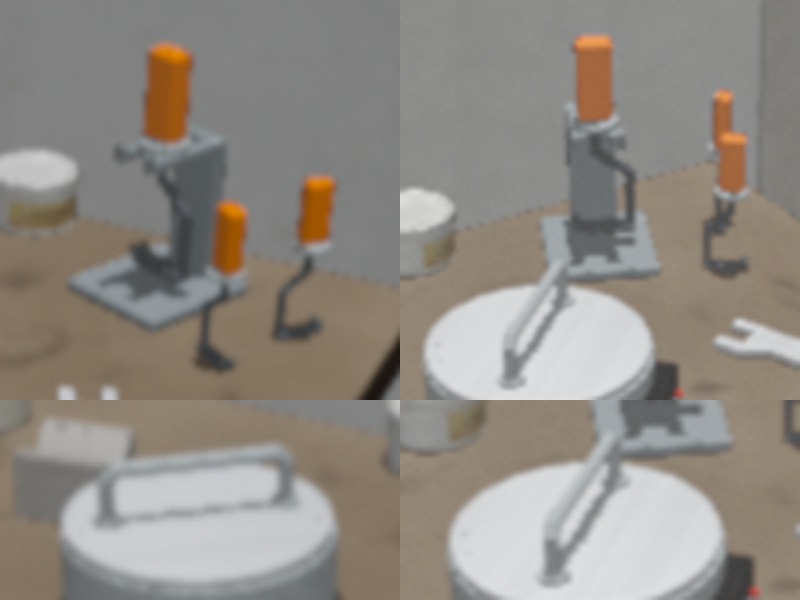

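The crop confirms it: the holder's lifter (410,188) is the largest, with its prongs pointing along about +x and the fork opening towards the side camera (+y). The loop runs roughly along world y. Next is a closer look from above.

```bash
sed -i 's/(3,170,110)/(5,135,110)/' v.py; cat > b.py <<'E'
from v import *
S=snapshot("scene");D=snapshot("side")
big=lambda s:max(orange(s["pixels"])[0],key=lambda q:q[0][4])[1]
g=tri(S,big(S),D,big(D));print("grip",g)
lid,e=tri(S,(310,243),D,(302,274));print("lid~",lid,e,plane(S,(310,243),.068),plane(D,(302,274),.068))
for h in(0.22,):
    p=np.array([0.5,0.12,0.3]); R=np.array([[0,1,0],[1,0,0],[0,0,-1.]])
    c=(g[0]+np.array([lid[0],lid[1],.1]))/2
    for k,R in enumerate((np.array([[1,0,0],[0,-1,0],[0,0,-1.]]),)):
        p=np.array([c[0]+.0,c[1]+.06,0.33]); print(p, ik(p,R)); movep(p,R)
        q,Q=current_tcp_pos(),current_tool_rot(); w=snapshot("wrist"); np.savez("w1.npz",p=q,Q=Q,im=w["pixels"],K=w["K"],mount=w["mount"])
        cv2.imwrite("pics/w1.png",w["pixels"][:,:,::-1]); print(q,current_time())
E
python3 b.py
```

```text
grip (array([ 0.52119979, -0.08537162,  0.14221754]), np.float64(0.002131492836461679))
lid~ [0.55110379 0.13727075 0.05927417] 0.006212989130494325 [0.53101527 0.14978861 0.068     ] [0.55098911 0.14512163 0.068     ]
[0.53615179 0.08594956 0.33      ] [ 7.89395392e+00  1.25314844e+01  8.12075053e+01 -2.54444375e-14
  8.62610103e+01  9.78939539e+01]
[0.53621283 0.08527996 0.32982174] 3.1333
```

View pics/w1.png

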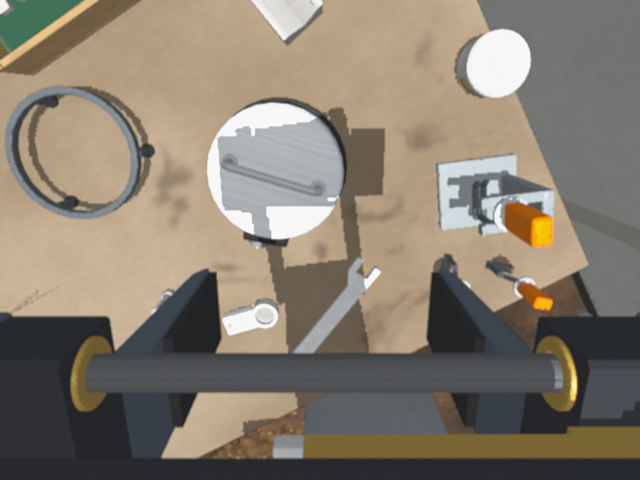

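The wrist view shows the lid disc at (277,171) with the loop from (228,161) to (319,190), the ring at (75,152), the holder plate's corners at (437,162), (516,154), (443,228), and the big handle at (527,222). Now measuring from it.

```bash
cat > c.py <<'E'
from v import *
f=np.load("w1.npz"); W=wristcam({"K":f["K"],"mount":f["mount"]},f["p"],f["Q"]); im=f["im"]
h=cv2.cvtColor(im,cv2.COLOR_RGB2HSV).astype(int)
def circ(P):
    x=np.linalg.lstsq(np.c_[2*P,np.ones(len(P))],(P**2).sum(1),rcond=None)[0]; return x[:2],np.sqrt(x[2]+x[:2]@x[:2])
def fitc(P,r0,c):
    for i in range(30):
        r=np.linalg.norm(P-c,axis=1); k=abs(r-r0)<(.012 if i<12 else .003); c,rr=circ(P[k])
    return c,rr,k.sum()
# lid: radial outermost low-sat bright pixel
c0=np.array([277,171]);P=[]
for a in np.radians(range(0,360,3)):
    rs=np.arange(50,85,.5);v=[h[int(round(c0[1]+r*np.sin(a))),int(round(c0[0]+r*np.cos(a)))] for r in rs]
    ok=[r for r,q in zip(rs,v) if q[1]<45 and q[2]>120]
    if ok: 
        P.append(plane(W,c0+max(ok)*np.array([np.cos(a),np.sin(a)]),.068)[:2])
P=np.array(P);print("lid",fitc(P,.068,P.mean(0)))
# ring
m=(h[80:225,0:148,1]<90)&(h[80:225,0:148,2]<150);ys,xs=np.nonzero(m)
P=np.array([plane(W,(x,y+80),.040)[:2] for x,y in zip(xs,ys)]);print("ring",fitc(P,.066,plane(W,(75,152),.04)[:2]))
for a,b in(((228,161),(319,190)),):
    A,B=plane(W,a,.070),plane(W,b,.070);print("legs(base)",A,B,(A+B)/2,np.linalg.norm(A-B),np.degrees(np.arctan2(-(A-B)[0],(A-B)[1])))
C=[plane(W,q,.008) for q in((516,154),(437,162),(443,228))];print("plate",C,[np.linalg.norm(C[i]-C[i+1]) for i in(0,1)])
e=C[1]-C[2];print("yaw",np.degrees(np.arctan2(e[1],e[0])), "mid of +y edge",(C[1]+C[2])/2)
S=snapshot("scene");D=snapshot("side")
big=lambda i:max(orange(i)[0],key=lambda q:q[0][4])[1]
print(tri(W,big(im),D,big(D["pixels"])),tri(W,big(im),S,big(S["pixels"])))
cv2.imwrite("pics/x.png",im)
E
python3 c.py
```

```text
lid (array([0.5535345, 0.1352213]), np.float64(0.06863550223332957), np.int64(116))
ring (array([0.57019958, 0.34846977]), np.float64(0.06601930718867381), np.int64(2231))
legs(base) [0.56642827 0.18108264 0.07      ] [0.5372644  0.09070451 0.07      ] [0.55184634 0.13589358 0.07      ] 0.09496702696787415 -17.884229546479876
plate [array([ 0.56676551, -0.13154195,  0.008     ]), array([ 0.557798  , -0.04289612,  0.008     ]), array([ 0.47983534, -0.05603607,  0.008     ])] [np.float64(0.08909826448479578), np.float64(0.0790622188390379)]
yaw 9.566812265147988 mid of +y edge [ 0.51881667 -0.04946609  0.008     ]
(array([ 0.52207451, -0.08749513,  0.14215721]), np.float64(0.0014792242544225834)) (array([ 0.52280388, -0.0872738 ,  0.14050049]), np.float64(0.0015481503723872962))
```

```bash
cat >> v.py <<'E'
def Rz(d):
    c,s=np.cos(np.radians(d)),np.sin(np.radians(d)); return np.array([[c,-s,0],[s,c,0],[0,0,1.]])
DOWN=np.diag([1.,-1,-1])
def look(name):
    q,Q=current_tcp_pos(),current_tool_rot(); w=snapshot("wrist"); cv2.imwrite(f"pics/{name}.png",w["pixels"][:,:,::-1]); return wristcam(w,q,Q)
E
python3 - <<'E'
from v import *
movep(np.array([.5225,-.0875,.26]),Rz(7.5)@DOWN); print(current_time(),current_q(),current_wrist_force())
W=look("w2"); im=W["pixels"]
(st,c)=max(orange(im)[0],key=lambda q:q[0][4]); print(st,c, plane(W,c,.17))
x0,y0=max(0,int(c[0])-60),max(0,int(c[1])-45)
cv2.imwrite("pics/w2c.png",cv2.resize(im[y0:y0+90,x0:x0+120],(800,600),interpolation=cv2.INTER_CUBIC)[:,:,::-1]);print(x0,y0)
E
```

```text
4.0083 [-1.07304767e+01  1.26891206e+01  9.07535180e+01  5.59829472e-02
  7.64962150e+01  7.17972904e+01] [ 0.01252183 -0.15174342 -0.78223774]
[ 316  207   28   55 1378] [329.14658926 234.84179971] [ 0.52768645 -0.08919854  0.17      ]
269 189
```

View pics/w2c.png

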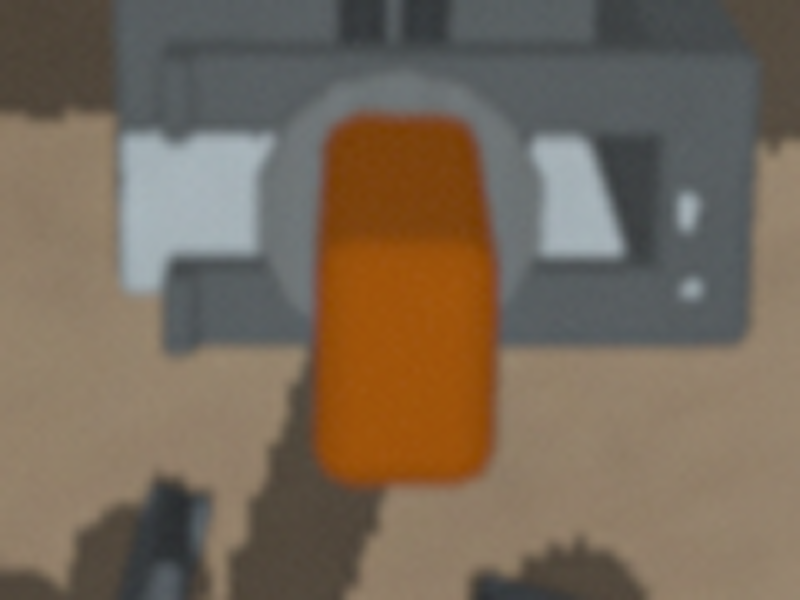

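Crop: handle top face at image (329.8,243.2), collar (329.2,221.3), fork slot centre row about 218. The yaw is about 1° under 7.5, and the two small lifters are off to the lower side.

```bash
python3 - <<'E'
from v import *
W=look("w3")
t=plane(W,(329.8,243.2),.17);c=plane(W,(329.2,221.3),.11);s=plane(W,(329,218.25),.105);print(t,c,s)
print("size",[np.linalg.norm(plane(W,a,.17)-plane(W,b,.17)) for a,b in(((316.4,243),(343.3,243)),((330,225),(330,261.3)))])
p=(t+c)/2; Y=6.7;R=Rz(Y)@DOWN
zt=.145+pinch_z
import json
move_l(np.array([p[0],p[1],.2]),R,.2); move_l(np.array([p[0],p[1],zt]),None,.15)
print(current_wrist_force(),current_tcp_pos(),zt); clamp(); print(current_finger_gap(),current_grasp_force(),current_tcp_pos(),current_wrist_force(),current_time())
json.dump(dict(seat=[p[0],p[1]],yaw=Y,tcp=list(current_tcp_pos())),open("st.json","w"))
E
```

```text
[ 0.52242827 -0.08993784  0.17      ] [ 0.52123216 -0.09038097  0.11      ] [ 0.52236966 -0.09012266  0.105     ]
size [np.float64(0.017198964258706647), np.float64(0.02435214948339695)]
[1.24316714 0.42749011 0.3937817 ] [ 0.523008   -0.09029326  0.12753065] 0.12619999999999998
0.017896190207867684 29.9993634223938 [ 0.52183899 -0.09023856  0.12615028] [ 0.30223006 -1.01314786 -1.17040963] 6.3083
```

```bash
python3 - <<'E'
from v import *
import json
st=json.load(open("st.json"));p=np.array(st["tcp"]);y=Rz(st["yaw"])@[0,1,0]
move_l(p+[0,0,.013],None,.06); print(current_finger_gap(),current_wrist_force())
move_l(p+[0,0,.013]+y*.065,None,.12); move_l(p+[0,0,.125]+y*.065,None,.2)
L=Rz(-17.9); q=np.array([.5527,.1355,0])+L@[-.05,0,0]; movep([q[0],q[1],.25],L@DOWN); wait(.2)
print(current_finger_gap(),current_wrist_force(),current_tcp_pos(),current_time()); look("w4")
E
```

```text
0.017837051815065313 [ 0.03754745  0.49208615 -1.38548983]
0.017697057910472186 [ 0.46628953  0.4773251  -1.18822479] [0.50530454 0.14958192 0.24978186] 9.0417
```

View pics/w4.png

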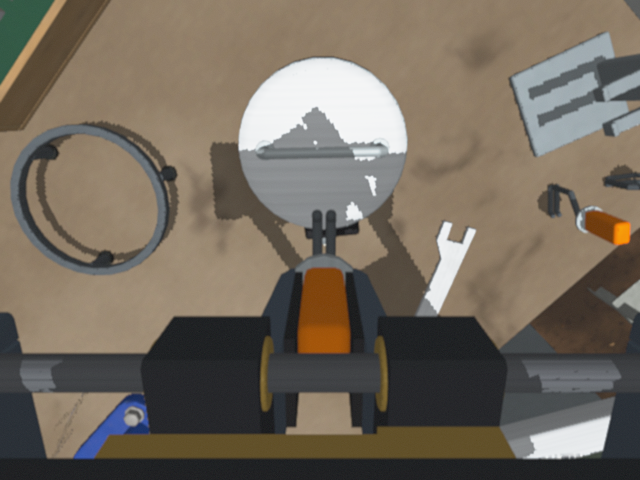

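The lifter hangs straight, with its prong tips at (317,213) and (330,213). The lid centre is at about (323,142), the loop runs (262,152) to (384,149), and the ring centre is near (92,199). Measuring, then hooking at the middle.

```bash
cat > d.py <<'E'
from v import *
im=cv2.imread("pics/w4.png")[:,:,::-1]; w=snapshot("wrist"); W=wristcam(w,current_tcp_pos(),current_tool_rot())
h=cv2.cvtColor(np.ascontiguousarray(im),cv2.COLOR_RGB2HSV).astype(int)
def circ(P):
    x=np.linalg.lstsq(np.c_[2*P,np.ones(len(P))],(P**2).sum(1),rcond=None)[0]; return x[:2],np.sqrt(x[2]+x[:2]@x[:2])
def fitc(P,r0,c):
    for i in range(30):
        r=np.linalg.norm(P-c,axis=1); k=abs(r-r0)<(.012 if i<12 else .003); c,rr=circ(P[k])
    return c,rr,k.sum()
c0=np.array([323,142]);P=[]
for a in np.radians([*range(0,65,3),*range(115,360,3)]):
    rs=np.arange(60,98,.5);v=[h[int(round(c0[1]+r*np.sin(a))),int(round(c0[0]+r*np.cos(a)))] for r in rs]
    ok=[r for r,q in zip(rs,v) if q[1]<45 and q[2]>120]
    if ok: P.append(plane(W,c0+max(ok)*np.array([np.cos(a),np.sin(a)]),.068)[:2])
P=np.array(P);print("lid",fitc(P,.068,P.mean(0)))
m=(h[115:285,0:175,1]<90)&(h[115:285,0:175,2]<150);ys,xs=np.nonzero(m)
P=np.array([plane(W,(x,y+115),.040)[:2] for x,y in zip(xs,ys)]);print("ring",fitc(P,.066,plane(W,(92,199),.04)[:2]))
A,B=plane(W,(262,152),.098),plane(W,(384,149),.098);print("loop",A,B,(A+B)/2,np.linalg.norm(A-B),np.degrees(np.arctan2(-(A-B)[0],(A-B)[1])))
t=current_tcp_pos(); tip=plane(W,(323.7,211),t[2]-.10115+.006);print("tip in tool",Rz(17.9)@(tip-t))
E
python3 d.py
```

```text
lid (array([0.55389084, 0.13547024]), np.float64(0.067831979922874), np.int64(104))
ring (array([0.57319815, 0.34943118]), np.float64(0.06607985911889376), np.int64(3034))
loop [0.56672711 0.1783231  0.098     ] [0.54100499 0.09175727 0.098     ] [0.55386605 0.13504019 0.098     ] 0.09030653424657842 -16.548759272157714
tip in tool [ 0.01839608  0.00019272 -0.09515   ]
```

```bash
cat > lid.py <<'E'
from v import *
Y=-16.8; L=Rz(Y); C=np.array([.554,.1354]); ZO=.10115
def rd(n=15):
    a=[]
    for _ in range(n): wait(.02); a.append(np.r_[L.T@current_wrist_force(),L.T@current_ft_torque()])
    return np.mean(a,0)
def go(x,y,z,v=.05): q=L@[x,y,0]; move_l([C[0]+q[0],C[1]+q[1],z+ZO],L@DOWN,v)
def probe(y,extra=.0012,zs=.0885,v=.05):
    go(0,y,.0835,v); wait(.15); b=rd(); z=zs; n=0
    while z<.097:
        go(0,y,z,.03); f=rd(4)-b
        if f[2]<-1.2: break
        z+=.0007
    zc=z; go(0,y,z+extra,.01); wait(.2); f=rd()-b
    print("y %.4f zc %.4f dF %s dM %s t %.2f"%(y,zc,f[:3].round(2),f[3:].round(4),current_time())); return f,z+extra,b
E
python3 - <<'E'
from lid import *
go(-.05,0,.13,.2); go(-.05,0,.0825,.12); print(current_wrist_force(),current_time()); go(0,0,.0825,.08); print(current_wrist_force())
f,z,b=probe(0); look("w5"); go(0,0,.0835); print(rd()[:3]-b[:3])
E
```

```text
[-0.11848252 -0.47572137 -1.17883414] 9.9333
[-0.39303357  0.45136646 -1.18025334]
y 0.0000 zc 0.0927 dF [ 0.01  0.04 -4.5 ] dM [0.03   0.0183 0.0046] t 14.36
[0.09692574 0.04444926 0.06170943]
```

```bash
python3 - <<'E'
from lid import *
f,z,b=probe(-.010,zs=.0905); go(0,-.010,.0835)
E
```

```text
y -0.0100 zc 0.0926 dF [-0.04  0.65 -3.98] dM [ 0.1343  0.0003 -0.0072] t 17.88
```

```bash
python3 - <<'E'
from lid import *
f,z,b=probe(.010,zs=.0912); W=look("w6"); go(0,.010,.0835)
E
```

```text
y 0.0100 zc 0.0926 dF [-0.08 -0.05 -4.75] dM [ 0.012  -0.0051  0.01  ] t 21.02
```

Forces at y = -10, 0 and +10 mm are 3.98, 4.50 and 4.75 N. Taking moments about the heavy-side rim puts the balance at about +7 mm. I'll lift there in small steps.

```bash
python3 - <<'E'
from lid import *
f,z,b=probe(.007,zs=.0915)
y=-f[3]/abs(f[2])
for e in(.0015,.002):
    z+=e; go(0,.007,z,.01); wait(.3); g=rd()-b; print(z,g.round(3),"yrel",g[3]/g[2],current_time())
    if g[2]>-4.3: break
np.save("b.npy",b); look("w7")
E
```

```text
y 0.0070 zc 0.0929 dF [ 0.12 -0.03 -5.06] dM [0.0112 0.008  0.0006] t 23.91
0.09560000000000002 [ 0.23  -0.023 -4.771 -0.007  0.014  0.005] yrel 0.0014891658214835747 24.7583
0.09760000000000002 [-0.143  0.179 -5.081 -0.012  0.     0.013] yrel 0.0023391474749928187 25.6583
```

```bash
python3 - <<'E'
import cv2,numpy as np
a=cv2.imread("pics/w4.png");b=cv2.imread("pics/w7.png");from plant import *
D=snapshot("side")["pixels"][:,:,::-1];S=snapshot("scene")["pixels"][:,:,::-1]
z=lambda i,x,y,w,h:cv2.resize(i[y:y+h,x:x+w],(400,300),interpolation=cv2.INTER_CUBIC)
cv2.imwrite("pics/crop2.png",np.vstack([np.hstack([z(D,255,220,110,82),z(S,255,195,110,82)]),np.hstack([z(b,180,0,320,240),z(b,280,120,80,60)])]))
E
```

```text
(no output)
```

View pics/crop2.png

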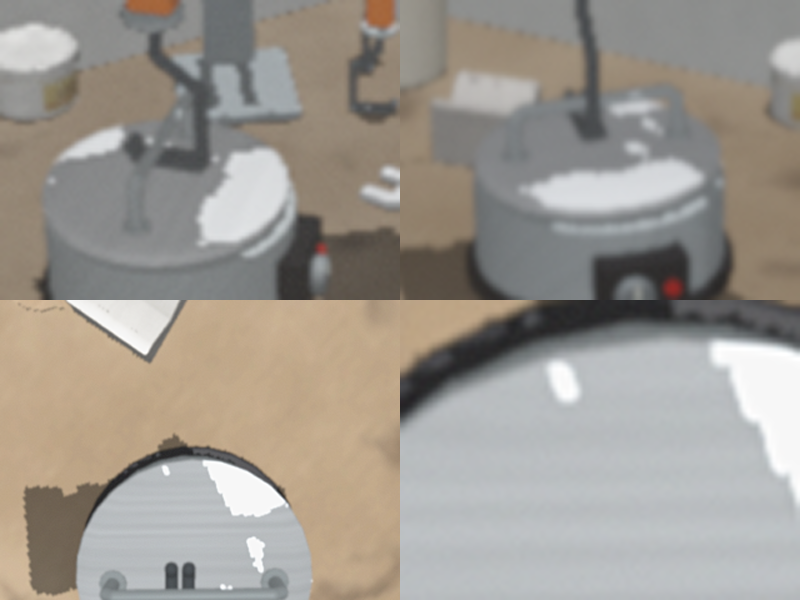

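The prongs sit under the bar at its middle and the lid looks level. I'll check that numerically by the image shift of the loop ends against the first picture.

```bash
cat > lev.py <<'E'
from v import *
from lid import L,C
import sys
s=snapshot("scene");S1=cv2.cvtColor(s["pixels"],cv2.COLOR_RGB2GRAY);S0=cv2.imread("pics/scene0.png",0)
def g(i):
    i=cv2.GaussianBlur(i.astype(np.float32),(0,0),.7); i=i-cv2.GaussianBlur(i,(0,0),4); sd=np.sqrt(cv2.GaussianBlur(i*i,(0,0),5))+3; return i/sd
A,B=g(S0),g(S1)
for n,(lx,ly,lz) in dict(loop_py=(0,.044,.034),loop_my=(0,-.044,.034),rim_py=(-.0,.068,.004),rim_my=(0,-.068,.004)).items():
    q=L@[lx,ly,0]; X=np.array([C[0]+q[0],C[1]+q[1],.06+lz]); p=np.round(proj(s,X)).astype(int); h=6
    T=A[p[1]-h:p[1]+h+1,p[0]-h:p[0]+h+1]; m=9
    sc=cv2.matchTemplate(B[p[1]-h-m:p[1]+h+m+1,p[0]-h-m:p[0]+h+m+1],T,cv2.TM_CCOEFF_NORMED); _,v,_,l=cv2.minMaxLoc(sc)
    print(n,p,"shift",l[0]-m,l[1]-m,round(v,2),"5.4mm rise is",(proj(s,X+[0,0,.0054])-proj(s,X)).round(1))
E
python3 lev.py
```

```text
loop_py [289 228] shift 0 0 0.58 5.4mm rise is [-0.1 -2.5]
loop_my [332 223] shift -3 1 0.71 5.4mm rise is [ 0.  -2.5]
rim_py [277 242] shift 3 3 0.64 5.4mm rise is [-0.1 -2.4]
rim_my [343 235] shift -6 5 0.74 5.4mm rise is [ 0.  -2.4]
```

```bash
python3 - <<'E'
from lid import *
b=np.load("b.npy")
a=np.array([rd(12)-b for _ in range(4)]);print(a[:,[1,2,3]].round(3),a.mean(0).round(3),"yrel",a[:,3].mean()/a[:,2].mean(),current_time())
S0=cv2.imread("pics/scene0.png");S=snapshot("scene")["pixels"][:,:,::-1]
z=lambda i:cv2.createCLAHE(3,(2,2)).apply(cv2.resize(cv2.cvtColor(np.ascontiguousarray(i[215:285,260:360]),cv2.COLOR_BGR2GRAY),(400,560),interpolation=cv2.INTER_CUBIC))
o=np.hstack([z(S0),z(S)]); o[::80]=0
cv2.imwrite("pics/crop3.png",o)
E
```

```text
[[-1.720e-01 -4.898e+00 -4.000e-03]
 [ 1.230e-01 -5.279e+00 -4.000e-03]
 [ 3.800e-02 -5.176e+00  4.000e-03]
 [-1.740e-01 -5.064e+00 -3.000e-03]] [ 2.000e-03 -4.600e-02 -5.104e+00 -2.000e-03  4.000e-03  5.000e-03] yrel 0.00030335534675455335 26.6583
```

View pics/crop3.png

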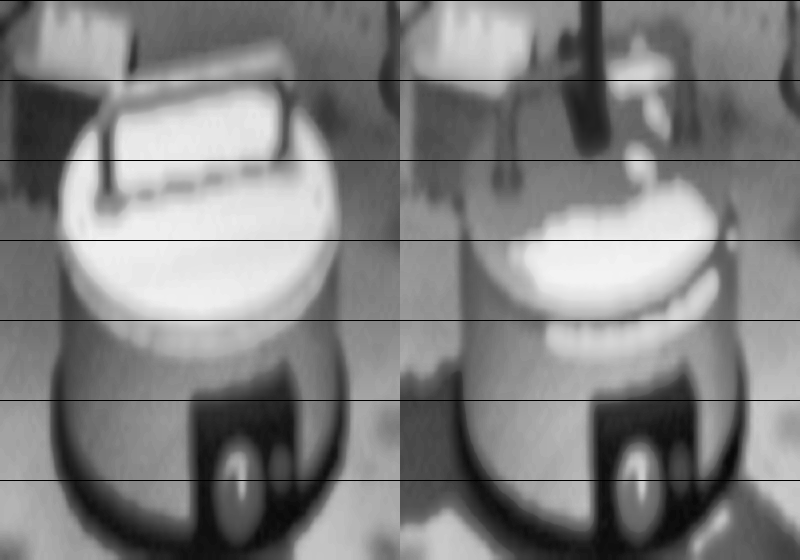

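Both loop legs rose by the same amount, about 20 px at 8x, so the lid is level. The balance is about 7.3 mm off and the weight is 5.1 N. Raising it and re-measuring the ring.

```bash
cat >> lid.py <<'E'
def circ(P):
    x=np.linalg.lstsq(np.c_[2*P,np.ones(len(P))],(P**2).sum(1),rcond=None)[0]; return x[:2],np.sqrt(x[2]+x[:2]@x[:2])
def fitc(P,r0,c):
    for i in range(30):
        r=np.linalg.norm(P-c,axis=1); k=abs(r-r0)<(.012 if i<12 else .0035); c,rr=circ(P[k])
    return c.round(4),rr.round(4),k.sum()
def ringfit(W):
    h=cv2.cvtColor(W["pixels"],cv2.COLOR_RGB2HSV).astype(int)
    c=proj(W,np.array([.5715,.349,.04])); ys,xs=np.mgrid[0:300,0:640]; k=(h[:300,:,1]<90)&(h[:300,:,2]<150)&(np.hypot(xs-c[0],ys-c[1])<110)
    P=np.array([plane(W,(x,y),.040)[:2] for x,y in zip(xs[k],ys[k])]); r=np.linalg.norm(P-[.5715,.349],axis=1); P=P[(r<.08)&(r>.05)]
    return fitc(P,.066,np.array([.5715,.349]))
def lidfit(W,zt,c3):
    h=cv2.cvtColor(W["pixels"],cv2.COLOR_RGB2HSV).astype(int); P=[]
    for a in np.radians(range(0,360,3)):
        u=np.array([np.cos(a),np.sin(a)]); rs=np.arange(.055,.078,.0004); ok=[]
        for r in rs:
            X=np.array([*(c3+r*u),zt]); p=proj(W,X)
            if not(0<=p[0]<639 and 0<=p[1]<240): break
            q=h[int(round(p[1])),int(round(p[0]))]
            if q[1]<45 and q[2]>110: ok.append(r)
        else:
            if ok: P.append(c3+max(ok)*u)
    return fitc(np.array(P),.068,c3) if len(P)>10 else None
E
python3 - <<'E'
from lid import *
go(0,.007,.125,.03); wait(.3); b=np.load("b.npy"); print((rd()-b).round(3)); W=look("w8"); print("ring",ringfit(W),current_time())
t=current_tcp_pos(); zt=t[2]-ZO-.032+.008; print("lid",lidfit(W,zt,C),zt)
T0=np.array([C[0],C[1]])+(L@[0,.007,0])[:2]; T1=np.array([.5718,.349])+(L@[0,.007,0])[:2]
m=T0+.42*(T1-T0); move_l([*m,.125+ZO],L@DOWN,.07); wait(.3); print((rd()-b).round(3)); W=look("w9"); print("ring",ringfit(W),current_time())
d=current_tcp_pos()[:2]-(L@[0,.007,0])[:2]; print("lid",lidfit(W,zt,d),d)
E
```

```text
[ 6.00e-03  8.00e-02 -5.05e+00 -5.00e-03  2.00e-03  9.00e-03]
ring (array([0.571 , 0.3459]), np.float64(0.0657), np.int64(1893)) 28.375
lid (array([0.5566, 0.1341]), np.float64(0.067), np.int64(65)) 0.10102134843606245
[-1.33e-01  7.00e-03 -5.03e+00  0.00e+00 -1.00e-03  5.00e-03]
ring (array([0.5735, 0.3471]), np.float64(0.0659), np.int64(2793)) 30.4083
lid (array([0.5626, 0.2238]), np.float64(0.0674), np.int64(40)) [0.56147641 0.225119  ]
```

```bash
python3 - <<'E'
from lid import *
import lid
lid.C=np.array([.5718,.3485]); b=np.load("b.npy")
lid.go(0,.007,.125,.06); lid.go(0,.007,.083,.04); wait(.2); print((rd(8)-b).round(2),current_time())
z=.081
while z>.0705:
    lid.go(0,.007,z,.02); wait(.05); g=rd(5)-b; print(round(z,4),g[:3].round(2),g[3].round(3))
    if g[2]>-4.0: break
    z-=.001
print(current_time()); look("w10")
E
```

```text
[-0.14  0.23 -4.93  0.01  0.02 -0.01] 34.1583
0.081 [-0.05 -0.38 -5.19] 0.02
0.08 [ 0.26  0.14 -5.03] 0.011
0.079 [-0.21 -0.01 -4.94] 0.001
0.078 [ 0.48  0.02 -4.93] 0.01
0.077 [-0.    0.18 -4.7 ] -0.008
0.076 [-0.04  0.11 -4.68] 0.11
0.075 [-0.95  0.75 -4.15] 0.317
0.074 [-0.71  0.62 -1.88] 0.174
37.225
```

At 75 mm the lip touches on the -y/+x side, since the reaction is +y, -x. I'll ease up, shift by 2 mm and lower again.

```bash
python3 - <<'E'
from lid import *
import lid
lid.C=np.array([.5718,.3485]); b=np.load("b.npy")
lid.go(0,.007,.0775,.02); lid.go(-.002,.009,.0775,.01); wait(.15); print((rd(6)-b).round(2))
z=.0765
while z>.0695:
    lid.go(-.002,.009,z,.02); wait(.05); g=rd(4)-b; print(round(z,4),g[:3].round(2),g[3].round(3))
    if g[2]>-3.0: break
    z-=.0008
print(current_time()); look("w11")
E
```

```text
[-0.03 -0.25 -5.21 -0.01 -0.   -0.  ]
0.0765 [-0.32 -0.02 -5.06] -0.005
0.0757 [ 0.26 -0.55 -4.96] -0.02
0.0749 [ 0.34 -0.16 -5.15] -0.018
0.0741 [-0.26  0.26 -4.98] -0.007
0.0733 [ 0.15 -0.28 -4.56] 0.011
0.0725 [ 0.12  0.01 -4.68] -0.03
0.0717 [-0.11 -0.29 -1.34] -0.065
40.85
```

Landed at the seat height (72 mm). Lowering clear of the bar, backing out, and checking the lid.

```bash
python3 - <<'E'
from lid import *
import lid
lid.C=np.array([.5718,.3485]); b=np.load("b.npy")
lid.go(-.002,.009,.0695,.02); lid.go(-.002,.009,.0625,.04); wait(.1); print((rd(5)-b).round(2))
lid.go(-.052,.009,.0625,.07); print((rd(3)-b).round(2)); lid.go(-.055,.009,.14,.15); print(current_time(),current_tcp_pos(),current_finger_gap())
W=look("w12"); print(lidfit(W,.048,np.array([.571,.3495])))
S=snapshot("scene")["pixels"];D=snapshot("side")["pixels"]
z=lambda i,x,y:cv2.resize(i[y:y+90,x:x+120],(400,300),interpolation=cv2.INTER_CUBIC)
cv2.imwrite("pics/crop4.png",np.vstack([np.hstack([z(S,145,235),z(D,228,315)]),cv2.resize(W["pixels"],(400,300)).repeat(2,1) if 0 else np.hstack([cv2.resize(W["pixels"],(400,300)),z(W["pixels"],270,170)])])[:,:,::-1])
E
```

```text
[ 0.3  -0.03  0.32  0.03  0.01  0.  ]
[ 0.53 -0.21  0.02  0.03 -0.    0.01]
43.25 [0.52146872 0.37260502 0.24021624] 0.017918410132778284
(array([0.5711, 0.3518]), np.float64(0.0677), np.int64(115))
```

View pics/crop4.png

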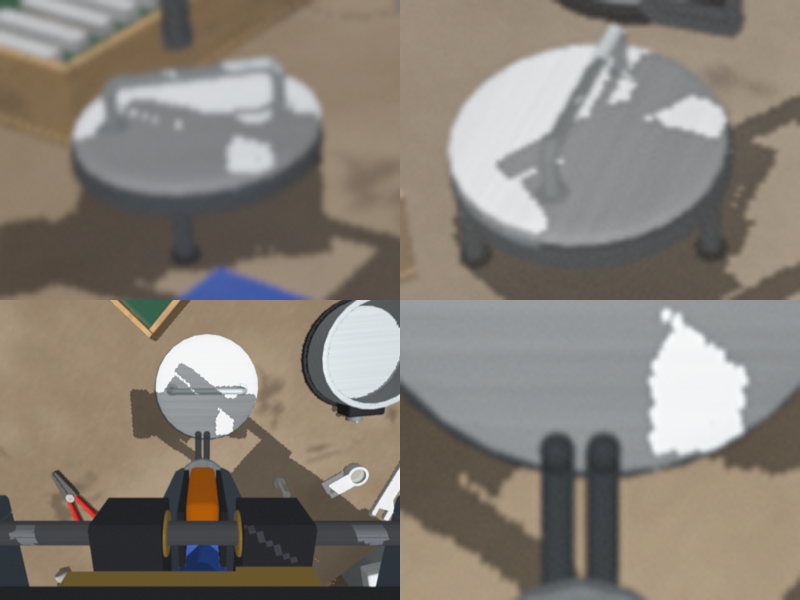

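The lid sits flat and centred on the ring (radius 67.7 mm at the expected height). Returning the lifter.

```bash
python3 - <<'E'
from v import *
import json
st=json.load(open("st.json"));p=np.array(st["tcp"]);Rh=Rz(st["yaw"]);y=Rh@[0,1,0]
t=current_tcp_pos(); move_l([t[0],t[1],.27],None,.2)
a=p+y*.075; movep([a[0],a[1],.27],Rh@DOWN); move_l(p+y*.07+[0,0,.013],Rh@DOWN,.15); wait(.2)
f0=np.array(current_wrist_force()); move_l(p+[0,0,.013],None,.07); print(np.array(current_wrist_force())-f0,current_time())
for dz in(.006,.003,.002,.001,0,-.001,-.002):
    move_l(p+[0,0,dz],None,.04); wait(.1); f=np.mean([current_wrist_force() for _ in range(3)],0)-f0; print(dz,f.round(2))
    if f[2]>1.5: break
print(current_time()); look("w13")
E
```

```text
[-0.28043631 -0.28364043 -0.26699194] 47.5083
0.006 [-0.1   0.22  0.73]
0.003 [-0.11 -0.5   0.69]
0.002 [-0.04  0.24 -0.25]
0.001 [ 0.82 -0.53  0.14]
0 [-0.8  -0.67  0.94]
-0.001 [-1.66  1.36  7.15]
49.6833
```

```bash
python3 - <<'E'
from v import *
import json
st=json.load(open("st.json"));p=np.array(st["tcp"])
move_l(p-[0,0,.0003],None,.02); let_go(); wait(.1); move_l(p+[0,0,.08],None,.12); move_l([p[0],p[1],.30],None,.2); wait(.2); print(current_time())
W=look("w14"); S=snapshot("scene")["pixels"];D=snapshot("side")["pixels"]
z=lambda i,x,y:cv2.resize(i[y:y+90,x:x+120],(400,300),interpolation=cv2.INTER_CUBIC)
cv2.imwrite("pics/crop5.png",np.vstack([np.hstack([z(S,350,165),z(D,260,170)]),np.hstack([z(W["pixels"],270,180),cv2.resize(S,(400,300))])])[:,:,::-1])
E
```

```text
52.8917
```

View pics/crop5.png

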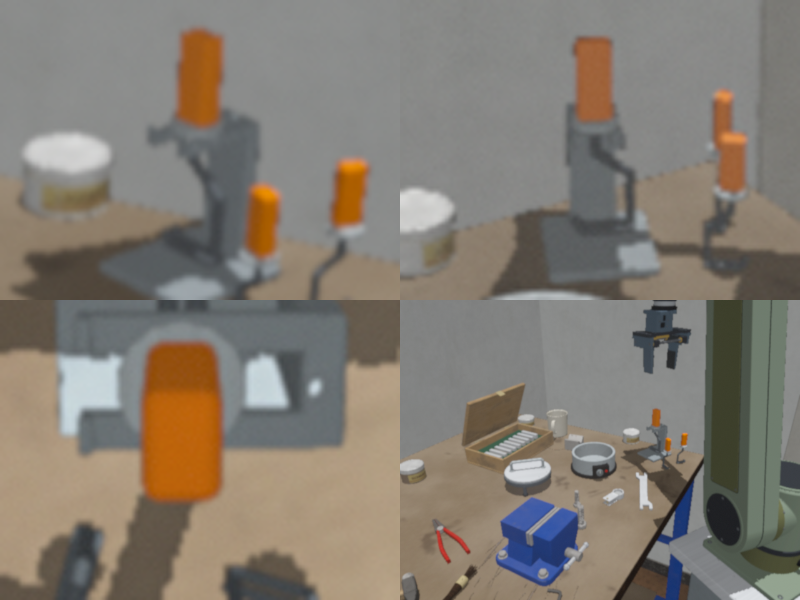

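The lifter hangs upright in its fork, the lid lies flat on the ring, and everything else is where it was.

```bash
python3 -c "
from plant import *
print(close_job(),current_time())"
```

```text
the job is handed in; nothing more can be done
the job is handed in; nothing more can be done
```

The job is handed in, with no verdict returned: the lid was lifted at its balance point, about 7 mm off the middle, carried to the ring and sits flat there after one small correction for a lip touch, and the lifter hangs upright in its holder, at about 53 s of the 67 s allowed.

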